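# Free a battery pack from the charging cradle

## Robot

A 6-joint arm with a two-finger parallel gripper is mounted at the origin on a cart in front of the work surface, level with it; the furniture and walls round the work are solid. World frame = base frame: x ahead of the robot, y to its left, z up, the work surface at z = 0. Lengths are in mm, angles in rad, forces in N, time in s.
With the tool pointing down it reaches from about 400 to 925 mm from the base axis. Payload 12.5 kg.
Tool frame: the origin (TCP) lies midway between the tips of the shut fingers; the grasp point (between the pads) lies 19 mm behind it; z points along the fingers, y is the line along which they close (so a half turn about z gives the same grasp; the last joint's range is limited). The gripper opens to 95 mm and grips with 3 to 60 N. Pads are 20 mm wide; open, the fingers measure 119 mm over their backs; the gripper's body (75 mm by 180 mm) begins 59 mm behind the grasp point.
Start: joints at [-1.334, 0.491, 1.559, -0, 1.092, -0.106], TCP at [210.102, -588.646, 214.661] pointing down, gripper open.
Joint ranges: [-3.1, 3.1], [-0.84, 2.19], [0.05, 2.79], [-1.13, 4.28], [0.06, 2.93], [-2.69, 2.69]. Speed limits (rad/s): [2.22, 2.22, 2.79, 3.14, 3.14, 3.14].

## Interface

Orientations are given as [roll, pitch, yaw] about the fixed x, y, z axes, in that order (R = Rz(yaw) Ry(pitch) Rx(roll)).
In Python, from cell import * gives the robot as it stands. The module is installed in compiled form; this text tells all that it offers.
- The arm moves only by the tool arm_command, never from a script. Its arguments are lists of equal length, an entry for each row: "delta_pos": the shift along the world's x, y, z in units of 250 mm (1.0 is 250 mm), a list of three; "delta_rot": the turn, a rotation vector about the world's x, y, z in units of 90 degrees (1.0 is 90 degrees), a list of three; "claw": the closure, from 0 (fully open) to 1 (shut). In form: {"delta_pos": [[tx, ty, tz], ...], "delta_rot": [[wx, wy, wz], ...], "claw": [claw, ...]}. A call has exactly 5 rows; each row is the pose to reach, as a shift and turn from the pose commanded when the call began; what a row does not reach only later rows make up. A row lasts 1/12 s, in which the tool goes at most 41.7 mm and 7.16 degrees, less where a joint would pass 70% of its speed; a pose out of reach is approached as far as the arm can. A call with a number of a shift or a turn outside -1 to 1 is refused whole. A call with a gripper value outside its range is refused whole. The fingers move at their own pace and stop on an object; the grip force is fixed at half the most. Time passes only in rows, so rows that repeat a pose let the fingers close, or fill a call up. It gives the time, the measured TCP pose, the force, the opening and the grip force at its end, in the units of the state.
- state(): the state, without advancing time (a new reading comes with each control period).
- read_camera(name): name is "side" or "top"; returns the picture (400x640x3 uint8, red, green, blue); there is no depth.
- calibration(name): a dict with "camera_matrix" (3x3 intrinsics, pixels), "k1" (the pictures are not rectified: a ray, as slopes to the right and down, at radius r is drawn at 1 + k1 r^2 times it, then the intrinsics apply), "T" (4x4, takes a point from camera to world coordinates). Camera axes: x right, y down, z forward; pixel columns grow to the right and rows downward; lengths in mm; the calibration is good to about 2 mm. A picture is of the moment at which its call begins. calibration takes no time and is no camera call.
- job_done(): hands the job in; it is judged then, once.
The state is a dict: "t": time; "joints": joint angles; "qvel": joint speeds; "tau": joint torques, N m; "eef_pos": TCP position; "tcp_rot": TCP orientation; "ft_force": force on the tool from outside, world axes, zero at the start; "moment": the same for the moment, N m; "opening": opening from 0.0 (shut) to 1.0 (fully open); "grip_force": force on a finger pad.
Only numpy, scipy, OpenCV 4.12 (cv2) and the standard library are available. Lean on these libraries where they do the work, as an engineer would, in place of code of your own. Each camera call takes 0.05 s, during which the arm holds its last target. There are 200 camera calls.

## Task

The battery pack in the charging cradle is held down by a hinged bar. Swing the bar up as far as it goes, then slide the pack out from beneath it along the channel, without lifting it off the channel floor, until its end is up against the end stop. Let go, leave the bar standing up, and leave the solder spool beside the cradle where it is.

Things in the scene. Friction and masses are not known exactly. Their poses are not given: they have to be found in the camera images.
- cradle: Fixed charging cradle: aluminium plate 230 x 100 mm (x, y) on rubber feet. Origin: under the plate's centre, at the feet's underside; z up, x along the channel, from the end stop (-x, nearer the robot) to the hinge (+x). Channel floor at z = 14 mm. Guide rails along x, 8 mm high above the floor, 8 mm thick, inner faces at y = +-27.5. Rear block: inner face at x = 94, lugs up to z = 76 mm.
- end_stop (a point): Middle of the end stop's inner face at the channel floor: x = -105, y = 0, z = 14 mm in the cradle's frame. The stop is a steel bar across the channel, 12 mm high above the floor.
- hold_bar (a joint): Angle of the steel hold-down bar about the cradle's y, rad: 0 = level, 3 mm above the pack, its 50 mm wide lip hanging 15 mm down before the pack's front end; grows as the free end swings up; stops at 0.95. Friction hinge: stays where left, 3 to 4 N at the handle lift it. Raised, it still leans over the pack, 54 degrees from level: come to the pack with the tool tilted, from the end stop's side.
- bar_hinge (a point): Point on the hinge axis (parallel to the cradle's y), in the cradle's frame at x = 104.5, y = 0, z = 73 mm.
- bar_grip (a point): Middle of the bar's handle, a round black rod 12 mm thick, parallel to the cradle's y, 154.5 mm from the hinge axis and level with it when the bar is down. It is the outer side of a U-shaped loop at the bar's free end; the opening is 62 mm (y) by 41 mm, from the rod to the bar's end plate (84 mm wide, 8 mm thick). A finger fits through it from above. It moves with the bar.
- pack: The battery pack in the cradle: cream shrink-wrapped block of round cells, 50 x 85 x 52 mm (its own x, y, z), 0.3 to 0.6 kg. Origin: centre of its underside. It lies in the channel under the bar, its long y axis along the cradle's x, centre at first at about x = +50 mm in the cradle's frame; against the end stop its centre is at x = -62.5 mm.
- solder_spool: Bystander: loose spool of solder wire, 56 mm across, 36 mm high, standing beside the cradle on its +y side. Origin: centre of its underside.

How it is judged:
By the outcome, as a careful person would: the job done as asked, in the order asked, and still so for the second after the job is handed in, with the robot touching nothing.
It also fails if it takes over 51 s, if anything falls off the work surface, if the arm or the gripper's body presses on something with over 40 N, if the wrist force passes 120 N, or if a joint passes its speed limit or range.

## Working session

There is one attempt and no reset: what is moved stays moved. The work goes in short steps, Python scripts to look and compute and a tool call to move; the robot and the scene stay as the last step left them, time stands still between calls to the robot, and variables do not carry over. Pictures are saved under pics/ and viewed, at most 10 in all, crops included, and the job is handed in when it is done.

Besides the shell and the picture viewer there is one more tool, called by a JSON object that holds its "op" and its "data". arm_command: Moves the arm, as the interface text tells. Shifts and turns lie within -1 to 1; 1 stands for 250 mm of shift or 90 degrees of turn. Its arguments: {"type":"object","properties":{"delta_pos":{"type":"array"},"delta_rot":{"type":"array"},"claw":{"type":"array"}},"required":["delta_pos","delta_rot","claw"]}

```bash
mkdir -p pics
python3 - <<'E'
from cell import *
import cv2
for n in("side","top"):
    cv2.imwrite(f"pics/{n}0.png",read_camera(n)[:,:,::-1]); c=calibration(n); print(n,c)
print(state())
E
```

```text
side {'camera_matrix': array([[486.25178666,   0.        , 315.37931259],
       [  0.        , 486.25178666, 194.93440122],
       [  0.        ,   0.        ,   1.        ]]), 'k1': 0.009216340495159688, 'T': array([[ 9.87504314e-01, -1.03628860e-01,  1.18727791e-01,
         4.48515425e+02],
       [-1.56868750e-01, -5.74285546e-01,  8.03485100e-01,
        -9.36234656e+02],
       [-1.50805904e-02, -8.12069683e-01, -5.83365584e-01,
         5.93636630e+02],
       [ 0.00000000e+00,  0.00000000e+00,  0.00000000e+00,
         1.00000000e+00]])}
top {'camera_matrix': array([[430.59979926,   0.        , 319.97303864],
       [  0.        , 430.59979926, 211.4223922 ],
       [  0.        ,   0.        ,   1.        ]]), 'k1': 0.0025283056042800242, 'T': array([[ 1.48152059e-02, -9.94824853e-01,  1.00518764e-01,
         4.66045078e+02],
       [-9.99881313e-01, -1.43150116e-02,  5.69563566e-03,
        -2.26625151e+02],
       [-4.22723263e-03, -1.00591216e-01, -9.94918860e-01,
         9.21300182e+02],
       [ 0.00000000e+00,  0.00000000e+00,  0.00000000e+00,
         1.00000000e+00]])}
{'t': 0.1, 'joints': array([-1.33361268e+00,  4.91485314e-01,  1.55939590e+00,  1.38071791e-05,
        1.09172834e+00, -1.05578249e-01]), 'qvel': array([-0.00147605,  0.00032344, -0.00260823,  0.00014459, -0.00219724,
        0.00125686]), 'tau': array([ 2.26521872e-03, -6.13621759e+01, -2.58606559e+01,  6.93851640e-02,
        4.70110180e-02, -5.36995617e-05]), 'eef_pos': array([ 210.03995722, -588.40950553,  214.12632293]), 'tcp_rot': array([-3.14058271e+00, -1.19341409e-04,  3.42755460e-01]), 'ft_force': array([-0.25024866, -0.43776328, -0.6317603 ]), 'moment': array([-0.04510254,  0.00838402, -0.05499443]), 'grip_force': 0.0, 'opening': 0.9977690720365643}
```

View pics/side0.png

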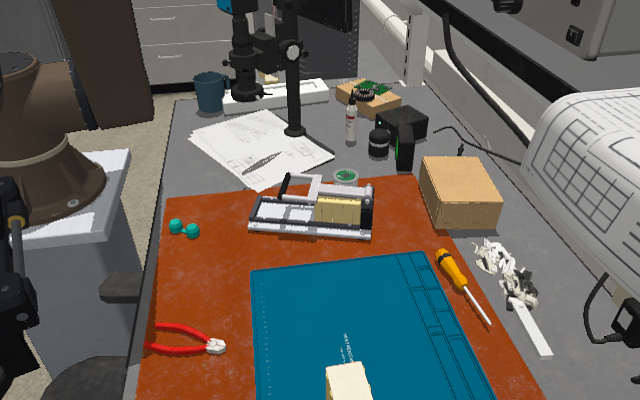

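View pics/top0.png

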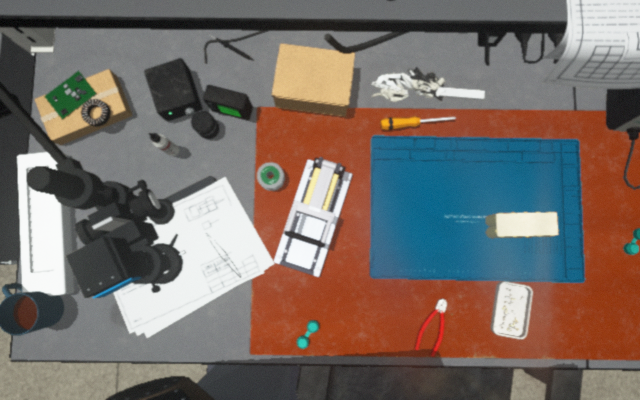

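The cradle shows in the side view near (310,210) and in the top view near (313,217), with the stop end at the bottom. The spool is at about (270,176) in the top view. I'll zoom in on both.

Run:
```python
import cv2,numpy as np
a=cv2.imread("pics/top0.png")[145:290,245:365]; b=cv2.imread("pics/side0.png")[160:250,235:385]
a=cv2.resize(a,None,fx=4,fy=4,interpolation=2)[:580]
b=cv2.resize(b,None,fx=5,fy=5,interpolation=2)
cv2.imwrite("pics/c1.png",a);cv2.imwrite("pics/c2.png",b)
```

```text
(no output)
```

View pics/c1.png

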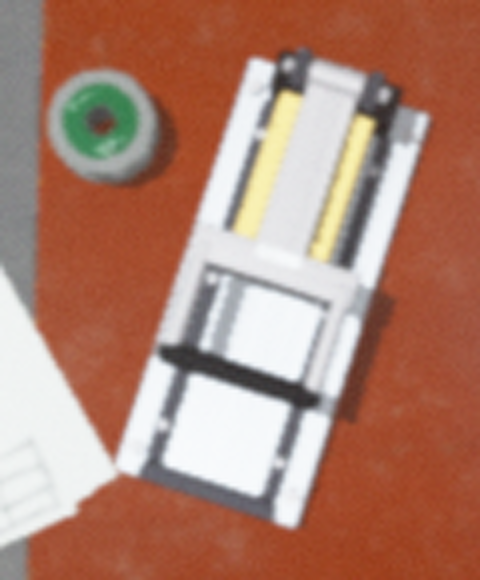

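View pics/c2.png

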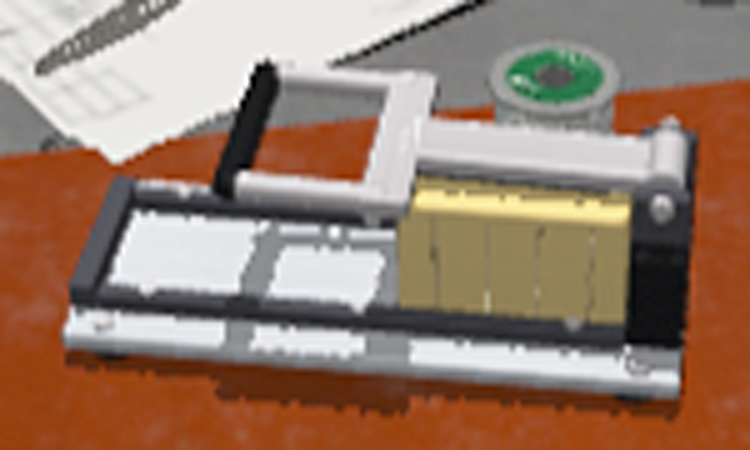

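The top crop shows the plate corners at about (250,57), (432,115), (298,527) and (118,470), and the handle from (160,352) to (320,398). The side crop shows the handle from (266,65) to (225,192). Next I'll cast rays through these points.

```bash
cat > h.py <<'E'
from cell import *
import numpy as np, cv2
from scipy.spatial.transform import Rotation as R
def ray(n,uv):
    c=calibration(n);K=c["camera_matrix"];k=c["k1"]
    p=cv2.undistortPoints(np.array([[uv]],float),K,np.array([k,0,0,0,0]))[0,0]
    T=c["T"];return T[:3,3],T[:3,:3]@np.array([p[0],p[1],1])
def onplane(n,uv,z):
    o,d=ray(n,uv);return o+d*(z-o[2])/d[2]
def two(a,b):
    (o,d),(p,e)=ray("top",a),ray("side",b)
    s=np.linalg.lstsq(np.c_[d,-e],p-o,rcond=None)[0]
    A,B=o+s[0]*d,p+s[1]*e
    return (A+B)/2,np.linalg.norm(A-B)
E
python3 - <<'E'
from h import *
np.set_printoptions(precision=1,suppress=True)
t=lambda x,y:((x+.5)/4-.5+245,(y+.5)/4-.5+145)
s=lambda x,y:((x+.5)/5-.5+235,(y+.5)/5-.5+160)
# plate mask refined with min area rect of non-red in neighbourhood not needed; use corners
C=np.array([onplane("top",t(*p),14) for p in [(250,57),(432,115),(298,527),(118,470)]])
print(C,C.mean(0)); 
for i in range(4): print(np.linalg.norm(C[i]-C[i-1]))
ax=(C[0]+C[1]-C[2]-C[3]);yaw=np.arctan2(ax[1],ax[0]);ay=C[0]+C[3]-C[1]-C[2]
print("yaw",yaw,np.arctan2(ay[1],ay[0])-np.pi/2)
c=C.mean(0)
S=np.array([onplane("side",s(*p),14) for p in [(65,325),(680,378)]]);print("side corners",S)
M=R.from_euler('z',yaw).as_matrix()
tr=lambda p:c*[1,1,0]+M@np.array(p)
print("pred grip",tr([-50,0,73]),"stop",tr([-105,0,14]))
for a,b in [((164,352),(266,68)),((316,398),(226,188))]:
    print("handle",two(t(*a),s(*b)), onplane("top",t(*a),76))
print("spool",onplane("top",t(101,122),36))
print("stop top edge ends side", [onplane("side",s(*p),26) for p in[(120,180),(78,300)]])
print("pack front top corner side",onplane("side",s(400,212),66), "pred",tr([7.5,-25,66]))
E
```

```text
[[ 670.6 -192.2   14. ]
 [ 640.4 -290.    14. ]
 [ 421.5 -221.7   14. ]
 [ 449.6 -127.    14. ]] [ 545.5 -207.7   14. ]
230.33237879463937
102.3090565056163
229.27441561751445
98.7399452304505
yaw -0.2946289845053024 -0.29414312203683823
side corners [[ 425.3 -210.    14. ]
 [ 646.  -280.3   14. ]]
pred grip [ 497.7 -193.2   73. ] stop [ 445.1 -177.2   14. ]
handle (array([ 509.7, -155.8,   84.9]), np.float64(3.058511044379083)) [ 508.6 -155.    76. ]
handle (array([ 487.8, -229.9,   84. ]), np.float64(1.5092880143234788)) [ 487.2 -229.9   76. ]
spool [ 630. -116.   36.]
stop top edge ends side [array([ 451.7, -136.5,   26. ]), array([ 431.3, -211. ,   26. ])]
pack front top corner side [ 551.  -231.1   66. ] pred [ 545.4 -233.8   66. ]
```

```bash
cat >> h.py <<'E'
YAW=-.2946;C0=np.array([545.5,-207.7,0]);M=R.from_euler('z',YAW).as_matrix()
def W(p): return C0+M@np.array(p,float)
def L(p): return M.T@(np.array(p)-C0)
def go(p,a):
    "move numbers to cradle-frame TCP p, tilt a deg"
    s=state();Rc=R.from_euler('xyz',s["tcp_rot"]);Rt=R.from_euler('xyz',[np.pi,-np.radians(a),YAW])
    print("dpos",((W(p)-s["eef_pos"])/250).round(4),"drot",((Rt*Rc.inv()).as_rotvec()/(np.pi/2)).round(4),"local now",L(s["eef_pos"]).round(1))
E
python3 -c "
from h import *
go([-130,0,200],50)"
```

```text
dpos [ 0.8442  1.6738 -0.0565] drot [ 0.013  -0.5644 -0.3796] local now [-210.5 -461.7  214.1]
```

{"op": "arm_command", "data": {"delta_pos": [[0.08,0.16,0.02],[0.16,0.32,0.04],[0.25,0.5,0.04],[0.33,0.66,0.04],[0.42,0.83,0.04]], "delta_rot": [[0,-0.05,-0.04],[0,-0.1,-0.07],[0,-0.15,-0.1],[0,-0.2,-0.13],[0,-0.25,-0.16]], "claw": [1,1,1,1,1]}}

```text
t: 0.52
eef_pos: [303.9, -401.5, 224.7]
tcp_rot: [3.053, -0.385, 0.102]
ft_force: [0.7, -0.5, 0.7]
opening: 0.709
grip_force: 0.0
```

```bash
python3 -c "
from h import *
go([-130,0,200],50);print(state()['joints'],state()['ft_force'])"
```

```text
dpos [ 0.4687  0.9262 -0.0989] drot [ 0.0161 -0.3146 -0.2137] local now [-174.9 -255.6  224.7]
[-1.24575749  0.23808485  2.01036445  0.51300044  0.78059645 -0.10780366] [ 0.68194353 -0.49020449  0.70758595]
```

{"op": "arm_command", "data": {"delta_pos": [[0.12,0.23,0],[0.22,0.45,0],[0.33,0.65,-0.05],[0.42,0.82,-0.05],[0.42,0.82,-0.1]], "delta_rot": [[0,-0.08,-0.05],[0,-0.15,-0.1],[0.01,-0.22,-0.16],[0.02,-0.3,-0.21],[0.02,-0.3,-0.21]], "claw": [1,1,1,1,1]}}

```text
t: 0.93
eef_pos: [374.6, -273.6, 218.2]
tcp_rot: [3.089, -0.745, -0.15]
ft_force: [-0.1, -1.2, 0.2]
opening: 0.351
grip_force: 0.0
```

```bash
python3 -c "
from h import *
go([-110,0,100],50);print(state()['joints'],state()['ft_force'])"
```

```text
dpos [ 0.2624  0.3913 -0.4727] drot [ 0.0045 -0.0842 -0.0682] local now [-144.4 -112.7  218.2]
[-1.09214475  0.15504108  2.36260839  1.43315258  0.54945312 -0.60721084] [-0.11794815 -1.20214528  0.15060755]
```

{"op": "arm_command", "data": {"delta_pos": [[0.1,0.15,0],[0.2,0.3,0],[0.26,0.39,-0.05],[0.26,0.39,-0.1],[0.26,0.39,-0.15]], "delta_rot": [[0,-0.03,-0.03],[0,-0.05,-0.05],[0,-0.08,-0.07],[0,-0.08,-0.07],[0,-0.08,-0.07]], "claw": [1,1,1,1,1]}}

```text
t: 1.35
eef_pos: [435.5, -191.3, 199.2]
tcp_rot: [3.141, -0.869, -0.275]
ft_force: [0.6, -0.1, -0.1]
opening: 0.021
grip_force: 0.0
```

```bash
python3 -c "
from h import *
go([-110,0,110],50);print(state()['joints'],state()['ft_force'])"
```

```text
dpos [ 0.019   0.0622 -0.3568] drot [-0.0003 -0.0023 -0.012 ] local now [-110.   -16.3  199.2]
[-0.76425728  0.23290345  2.48948038  2.34957444  0.5271758  -1.18236014] [ 0.63665167 -0.10022766 -0.11895907]
```

{"op": "arm_command", "data": {"delta_pos": [[0.02,0.06,-0.05],[0.02,0.06,-0.1],[0.02,0.06,-0.2],[0.02,0.06,-0.3],[0.02,0.06,-0.35]], "delta_rot": [[0,0,-0.01],[0,0,-0.01],[0,0,-0.01],[0,0,-0.01],[0,0,-0.01]], "claw": [1,1,1,1,1]}}

```text
t: 1.77
eef_pos: [440.0, -176.8, 109.2]
tcp_rot: [-3.141, -0.865, -0.291]
ft_force: [0.4, -0.6, 0.1]
opening: 0.002
grip_force: 0.0
```

```bash
python3 -c "
from h import *
go([-46,0,38.5],50);print(state()['joints'],state()['ft_force'])"
```

```text
dpos [ 0.246  -0.0702 -0.2826] drot [-0.0016 -0.0044 -0.0026] local now [-110.    -1.1  109.2]
[-0.70060199  0.55349564  2.59986335  2.73510848  0.87615405 -1.5762714 ] [ 0.43423889 -0.63664784  0.06650475]
```

{"op": "arm_command", "data": {"delta_pos": [[0,0,-0.05],[0,0,-0.11],[0.06,-0.017,-0.15],[0.15,-0.043,-0.21],[0.24,-0.07,-0.28]], "delta_rot": [[0,0,0],[0,0,0],[0,0,0],[0,0,0],[0,0,0]], "claw": [1,1,1,1,1]}}

```text
t: 2.18
eef_pos: [500.8, -194.7, 40.3]
tcp_rot: [-3.14, -0.866, -0.293]
ft_force: [0.3, -0.3, 0.8]
opening: 0.006
grip_force: 0.0
```

```bash
python3 -c "
from h import *
go([-46,0,38.5],50);print(state()['joints'],state()['ft_force'])
b=read_camera('side')[150:260,230:390,::-1];cv2.imwrite('pics/c3.png',cv2.resize(b,None,fx=5,fy=5,interpolation=2))"
```

```text
dpos [ 0.0027  0.0012 -0.0074] drot [-0.0019 -0.0036 -0.0021] local now [-46.5  -0.5  40.3]
[-0.62129596  0.76043122  2.47106702  2.83256974  0.95177696 -1.6050791 ] [ 0.25797987 -0.26846676  0.79485448]
```

View pics/c3.png

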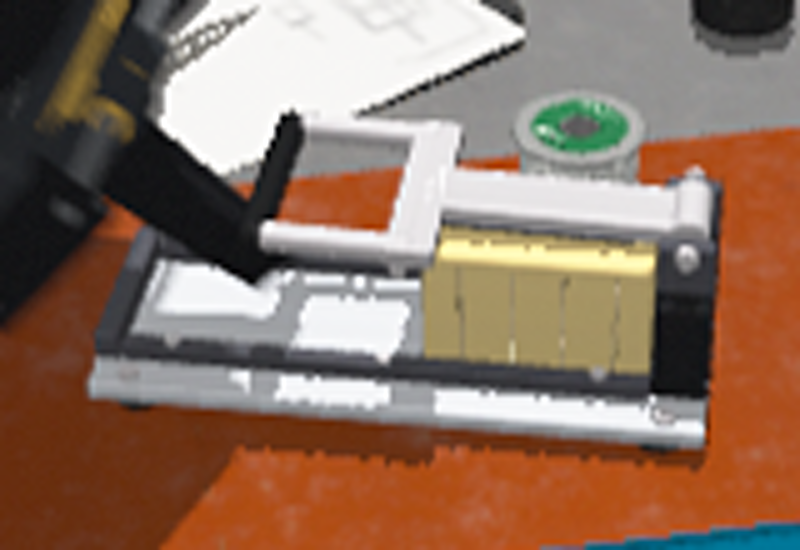

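The finger tip, near (258,280), sits under the black handle rod, near (265,230). Now I'll lift along the arc.

{"op": "arm_command", "data": {"delta_pos": [[0.011,-0.003,0.016],[0.023,-0.007,0.032],[0.024,-0.007,0.06],[0.027,-0.008,0.095],[0.032,-0.01,0.13]], "delta_rot": [[0,0,0],[0,0,0],[0,0,0],[0,0,0],[0,0,0]], "claw": [1,1,1,1,1]}}

```text
t: 2.65
eef_pos: [506.9, -196.3, 74.6]
tcp_rot: [-3.14, -0.865, -0.292]
ft_force: [-1.6, 1.9, -2.5]
opening: 0.005
grip_force: 1.7
```

```bash
python3 -c "
from h import *
go([-46,0,38.5],50);print(state()['joints'],state()['ft_force'])"
```

```text
dpos [-0.0215  0.0079 -0.1444] drot [-0.002  -0.0045 -0.0025] local now [-40.3  -0.3  74.6]
[-0.61473284  0.65102919  2.44518521  2.80353166  0.82212349 -1.54965816] [-1.61185883  1.86011777 -2.50216067]
```

{"op": "arm_command", "data": {"delta_pos": [[0.018,-0.005,0.078],[0.038,-0.012,0.136],[0.064,-0.019,0.192],[0.095,-0.029,0.244],[0.13,-0.039,0.294]], "delta_rot": [[0,0,0],[0,0,0],[0,0,0],[0,0,0],[0,0,0]], "claw": [1,1,1,1,1]}}

```text
t: 3.07
eef_pos: [539.0, -206.2, 148.8]
tcp_rot: [-3.141, -0.866, -0.292]
ft_force: [-0.8, 0.1, -2.1]
opening: 0.002
grip_force: 1.5
```

```bash
python3 -c "
from h import *
go([24.6,0,173.7],50);print(state()['joints'],state()['ft_force'])"
```

```text
dpos [ 0.1203 -0.0345  0.0994] drot [-0.0014 -0.0042 -0.0019] local now [ -6.7  -0.5 148.8]
[-0.58531046  0.45407212  2.31958701  2.68315813  0.52181091 -1.35992831] [-0.79705595  0.11696571 -2.13846209]
```

{"op": "arm_command", "data": {"delta_pos": [[0.03,-0.009,0.032],[0.06,-0.018,0.06],[0.09,-0.026,0.082],[0.115,-0.034,0.1],[0.121,-0.036,0.105]], "delta_rot": [[0,0,0],[0,0,0],[0,0,0],[0,0,0],[0,0,0]], "claw": [1,1,1,1,1]}}

```text
t: 3.48
eef_pos: [568.7, -215.0, 173.3]
tcp_rot: [-3.141, -0.862, -0.292]
ft_force: [-15.0, 3.5, -3.9]
opening: 0.005
grip_force: 6.3
```

{"op": "arm_command", "data": {"delta_pos": [[0.003,-0.001,0.003],[0.006,-0.002,0.005],[0.009,-0.003,0.007],[0.012,-0.004,0.009],[0.012,-0.004,0.009]], "delta_rot": [[0,0,0],[0,0,0],[0,0,0],[0,0,0],[0,0,0]], "claw": [1,1,1,1,1]}}

```text
t: 3.9
eef_pos: [569.3, -215.0, 172.8]
tcp_rot: [-3.14, -0.856, -0.293]
ft_force: [-20.6, 5.1, -5.9]
opening: 0.005
grip_force: 8.8
```

```bash
python3 -c "
from h import *
go([24.6,0,173.7],50);print(state()['joints'],state()['ft_force'])"
```

```text
dpos [-0.0009  0.0007  0.0036] drot [-0.0037 -0.0101 -0.0016] local now [ 2.490e+01 -1.000e-01  1.728e+02]
[-0.56050016  0.42030338  2.22146509  2.58732357  0.39162294 -1.22880068] [-20.64267524   5.07792762  -5.91910255]
```

The bar is on its stop: the tool stalled at the expected 0.95 rad position with about 22 N. Next I'll withdraw.

{"op": "arm_command", "data": {"delta_pos": [[-0.038,0.012,-0.024],[-0.115,0.035,-0.048],[-0.191,0.058,-0.08],[-0.268,0.081,-0.12],[-0.325,0.1,-0.2]], "delta_rot": [[0,0,0],[0,0,0],[0,0,0],[0,0,0],[0,0,0]], "claw": [1,1,1,1,1]}}

```text
t: 4.32
eef_pos: [491.4, -191.2, 127.8]
tcp_rot: [3.141, -0.87, -0.29]
ft_force: [0.4, -0.1, -0.5]
opening: 0.006
grip_force: 0.0
```

{"op": "arm_command", "data": {"delta_pos": [[0,0,-0.05],[0,0,-0.1],[0,0,-0.13],[0,0,-0.13],[0,0,-0.13]], "delta_rot": [[0,0,0],[0,0,0],[0,0,0],[0,0,0],[0,0,0]], "claw": [0,0,0,0,0]}}

```text
t: 4.73
eef_pos: [492.4, -191.6, 93.4]
tcp_rot: [-3.14, -0.867, -0.292]
ft_force: [-0.5, -0.0, 0.2]
opening: 0.301
grip_force: 0.0
```

```bash
python3 -c "
from h import *
go([-27,0,88],50);print(state()['joints'],state()['ft_force'])
b=read_camera('side')[110:260,200:400,::-1];b=cv2.resize(b,None,fx=4,fy=4,interpolation=2)
cv2.imwrite('pics/c4.png',b)"
```

```text
dpos [ 0.109  -0.033  -0.0218] drot [-0.0018 -0.0034 -0.0024] local now [-55.5  -0.   93.4]
[-0.62924512  0.59557856  2.47472236  2.77987637  0.79973077 -1.53618026] [-0.48447241 -0.03052253  0.17102735]
```

View pics/c4.png

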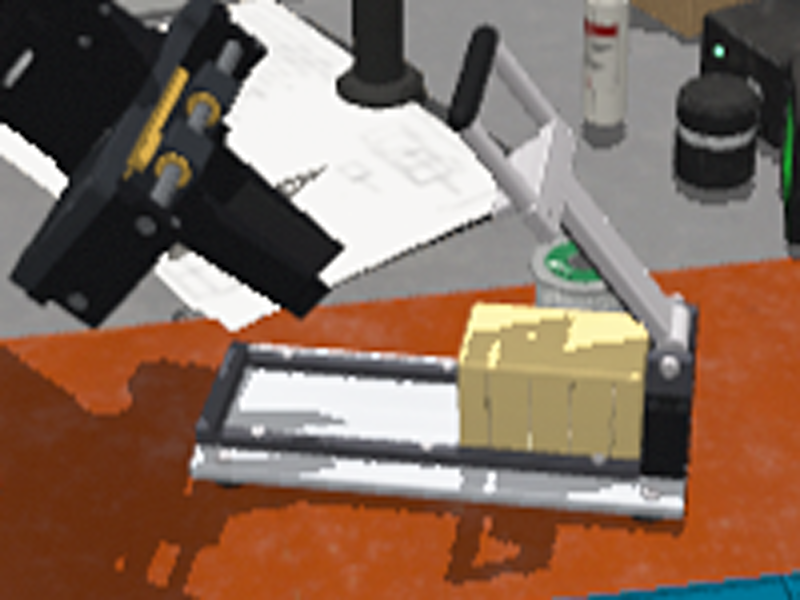

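The bar stands raised, with its handle at (475,75), and the pack is free at (555,380). Next I'll open the gripper and move to the pre-grasp pose.

{"op": "arm_command", "data": {"delta_pos": [[0.02,-0.006,-0.005],[0.04,-0.012,-0.01],[0.06,-0.018,-0.015],[0.08,-0.024,-0.02],[0.109,-0.033,-0.022]], "delta_rot": [[0,0,0],[0,0,0],[0,0,0],[0,0,0],[0,0,0]], "claw": [0,0,0,0,0]}}

```text
t: 5.2
eef_pos: [520.4, -199.9, 87.6]
tcp_rot: [-3.14, -0.867, -0.292]
ft_force: [0.5, -0.7, 0.6]
opening: 0.693
grip_force: 0.0
```

{"op": "arm_command", "data": {"delta_pos": [[0,0,0],[0,0,0],[0,0,0],[0,0,0],[0,0,0]], "delta_rot": [[0,0,0],[0,0,0],[0,0,0],[0,0,0],[0,0,0]], "claw": [0,0,0,0,0]}}

```text
t: 5.62
eef_pos: [519.7, -199.8, 87.6]
tcp_rot: [-3.14, -0.867, -0.292]
ft_force: [-0.0, -0.3, -0.6]
opening: 0.988
grip_force: 0.0
```

```bash
python3 -c "
from h import *
go([34.6,0,36.8],50);print(state()['joints'],state()['ft_force'])"
```

```text
dpos [ 0.2357 -0.0718 -0.2033] drot [-0.0017 -0.0034 -0.0025] local now [-27.    0.1  87.6]
[-0.60179472  0.6125762   2.40788256  2.79203325  0.75215921 -1.51513456] [-0.00582794 -0.28044172 -0.58433217]
```

{"op": "arm_command", "data": {"delta_pos": [[0.05,-0.015,-0.043],[0.1,-0.03,-0.086],[0.15,-0.045,-0.13],[0.2,-0.06,-0.172],[0.236,-0.072,-0.203]], "delta_rot": [[0,0,0],[0,0,0],[0,0,0],[0,0,0],[0,0,0]], "claw": [0,0,0,0,0]}}

```text
t: 6.03
eef_pos: [579.6, -218.1, 36.1]
tcp_rot: [-3.14, -0.867, -0.292]
ft_force: [-0.9, 0.0, 0.3]
opening: 1.004
grip_force: 0.0
```

{"op": "arm_command", "data": {"delta_pos": [[0,0,0],[0,0,0],[0,0,0],[0,0,0],[0,0,0]], "delta_rot": [[0,0,0],[0,0,0],[0,0,0],[0,0,0],[0,0,0]], "claw": [0.45,0.45,0.45,0.45,0.45]}}

```text
t: 6.45
eef_pos: [578.6, -217.8, 37.4]
tcp_rot: [-3.14, -0.867, -0.292]
ft_force: [0.7, 0.6, 0.1]
opening: 0.709
grip_force: 0.0
```

```bash
python3 -c "
from h import *
go([34.6,0,36.8],50);print(state()['joints'],state()['ft_force'])
b=read_camera('side')[110:260,200:400,::-1];b=cv2.resize(b,None,fx=4,fy=4,interpolation=2)
cv2.imwrite('pics/c5.png',b)"
```

```text
dpos [ 0.0002  0.0002 -0.0026] drot [-0.0015 -0.0031 -0.0025] local now [34.6 -0.1 37.4]
[-0.55610629  0.7488756   2.2716989   2.84328246  0.75107242 -1.52318775] [0.74624092 0.59189528 0.07457976]
```

View pics/c5.png

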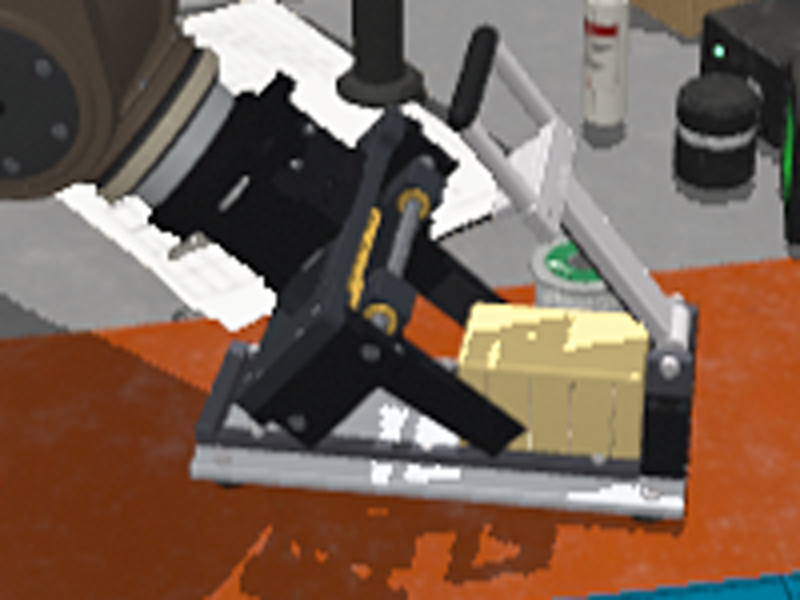

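The fingers straddle the pack, with the near pad at (500,430), clear of rail and bar. Now I'll grip.

{"op": "arm_command", "data": {"delta_pos": [[0,0,0],[0,0,0],[0,0,0],[0,0,0],[0,0,0]], "delta_rot": [[0,0,0],[0,0,0],[0,0,0],[0,0,0],[0,0,0]], "claw": [0.6,0.7,0.8,1,1]}}

```text
t: 6.92
eef_pos: [578.8, -217.8, 37.1]
tcp_rot: [-3.14, -0.867, -0.292]
ft_force: [-3.8, 1.8, 6.1]
opening: 0.525
grip_force: 30.0
```

{"op": "arm_command", "data": {"delta_pos": [[0,0,0],[0,0,0],[0,0,0],[-0.01,0.003,0],[-0.02,0.006,0]], "delta_rot": [[0,0,0],[0,0,0],[0,0,0],[0,0,0],[0,0,0]], "claw": [1,1,1,1,1]}}

```text
t: 7.33
eef_pos: [574.3, -216.6, 37.2]
tcp_rot: [-3.141, -0.868, -0.291]
ft_force: [3.1, -0.4, 1.7]
opening: 0.524
grip_force: 30.0
```

```bash
python3 -c "
from h import *
go([-77.4,0,37.4],50);print(state()['joints'],state()['ft_force'],state()['moment'])"
```

```text
dpos [-0.4114  0.1253  0.0009] drot [-0.0012 -0.0025 -0.0027] local now [30.1 -0.1 37.2]
[-0.55926087  0.74998454  2.28305004  2.84363199  0.7641528  -1.52827062] [ 3.11782736 -0.37823351  1.72597971] [ 0.0607634   0.05112529 -0.01743943]
```

{"op": "arm_command", "data": {"delta_pos": [[-0.038,0.012,0],[-0.076,0.023,0],[-0.115,0.035,0],[-0.153,0.047,0],[-0.191,0.058,0]], "delta_rot": [[0,0,0],[0,0,0],[0,0,0],[0,0,0],[0,0,0]], "claw": [1,1,1,1,1]}}

```text
t: 7.75
eef_pos: [525.2, -201.5, 37.2]
tcp_rot: [-3.14, -0.867, -0.292]
ft_force: [2.9, -1.1, -1.1]
opening: 0.524
grip_force: 30.0
```

```bash
python3 -c "
from h import *
go([-77.4,0,37.2],50);print(state()['joints'],state()['ft_force'],state()['moment'])"
```

```text
dpos [-2.149e-01  6.530e-02  2.000e-04] drot [-0.0015 -0.003  -0.0025] local now [-21.2  -0.   37.2]
[-0.59709828  0.75821446  2.40878198  2.84066658  0.89172476 -1.579557  ] [ 2.89866802 -1.11643278 -1.10605021] [-0.00955969  0.14895987 -0.00027627]
```

{"op": "arm_command", "data": {"delta_pos": [[-0.038,0.012,0],[-0.076,0.023,0],[-0.115,0.035,0],[-0.145,0.044,0],[-0.17,0.052,0]], "delta_rot": [[0,0,0],[0,0,0],[0,0,0],[0,0,0],[0,0,0]], "claw": [1,1,1,1,1]}}

```text
t: 8.17
eef_pos: [482.8, -188.7, 37.1]
tcp_rot: [-3.14, -0.867, -0.292]
ft_force: [3.7, -0.8, 2.0]
opening: 0.527
grip_force: 30.0
```

{"op": "arm_command", "data": {"delta_pos": [[-0.007,0.002,0],[-0.014,0.004,0],[-0.021,0.006,0],[-0.028,0.008,0],[-0.034,0.01,0]], "delta_rot": [[0,0,0],[0,0,0],[0,0,0],[0,0,0],[0,0,0]], "claw": [1,1,1,1,1]}}

```text
t: 8.58
eef_pos: [475.4, -186.5, 37.1]
tcp_rot: [-3.141, -0.868, -0.291]
ft_force: [4.4, -1.3, 3.8]
opening: 0.521
grip_force: 30.0
```

```bash
python3 -c "
from h import *
go([-77.4,0,37.2],50);print(state()['joints'],state()['ft_force'],state()['moment'])"
```

```text
dpos [-0.0157  0.0051  0.0003] drot [-0.0013 -0.0027 -0.0026] local now [-73.3  -0.1  37.1]
[-0.64924448  0.79454474  2.54100986  2.8273641   1.05121229 -1.64808714] [ 4.38821562 -1.25139238  3.80938975] [-0.16358746 -0.55704534  0.00974624]
```

Still sliding at about 4 N, so I'll creep on.

{"op": "arm_command", "data": {"delta_pos": [[-0.005,0.0015,0],[-0.01,0.003,0],[-0.015,0.0045,0],[-0.02,0.006,0],[-0.02,0.006,0]], "delta_rot": [[0,0,0],[0,0,0],[0,0,0],[0,0,0],[0,0,0]], "claw": [1,1,1,1,1]}}

```text
t: 9.0
eef_pos: [470.1, -184.9, 37.1]
tcp_rot: [-3.14, -0.868, -0.292]
ft_force: [2.2, 0.0, 6.8]
opening: 0.524
grip_force: 30.0
```

{"op": "arm_command", "data": {"delta_pos": [[-0.004,0.0012,0],[-0.008,0.0024,0],[-0.012,0.0036,0],[-0.012,0.0036,0],[-0.012,0.0036,0]], "delta_rot": [[0,0,0],[0,0,0],[0,0,0],[0,0,0],[0,0,0]], "claw": [1,1,1,1,1]}}

```text
t: 9.42
eef_pos: [469.1, -184.7, 37.2]
tcp_rot: [-3.141, -0.871, -0.29]
ft_force: [20.2, -1.5, -4.3]
opening: 0.523
grip_force: 30.0
```

Force rose to 20 N with motion stopped, so the pack is against the stop. I'll release and retreat upward.

{"op": "arm_command", "data": {"delta_pos": [[0,0,0],[0,0,0],[0,0,0],[0,0,0],[0,0,0]], "delta_rot": [[0,0,0],[0,0,0],[0,0,0],[0,0,0],[0,0,0]], "claw": [0.3,0,0,0,0]}}

```text
t: 9.83
eef_pos: [466.8, -183.7, 36.7]
tcp_rot: [-3.14, -0.866, -0.292]
ft_force: [0.1, -0.3, -0.1]
opening: 0.816
grip_force: 0.0
```

{"op": "arm_command", "data": {"delta_pos": [[0,0,0],[0,0,0],[0,0,0.02],[-0.01,0.003,0.06],[-0.02,0.006,0.1]], "delta_rot": [[0,0,0],[0,0,0],[0,0,0],[0,0,0],[0,0,0]], "claw": [0,0,0,0,0]}}

```text
t: 10.25
eef_pos: [461.9, -182.3, 62.1]
tcp_rot: [-3.14, -0.866, -0.292]
ft_force: [0.3, -0.4, 0.1]
opening: 0.997
grip_force: 0.0
```

{"op": "arm_command", "data": {"delta_pos": [[-0.02,0.006,0.08],[-0.04,0.012,0.16],[-0.06,0.018,0.24],[-0.08,0.024,0.32],[-0.08,0.024,0.4]], "delta_rot": [[0,0,0],[0,0,0],[0,0,0],[0,0,0],[0,0,0]], "claw": [0,0,0,0,0]}}

```text
t: 10.67
eef_pos: [440.9, -176.0, 162.8]
tcp_rot: [-3.141, -0.866, -0.292]
ft_force: [0.4, 0.5, -0.8]
opening: 0.997
grip_force: 0.0
```

```bash
python3 -c "
from h import *
print(state()['joints'],state()['ft_force'])
a=read_camera('side')[110:260,200:400,::-1];b=read_camera('top')[140:290,240:390,::-1]
cv2.imwrite('pics/c6.png',np.hstack([cv2.resize(x,(w,450),interpolation=2) for x,w in((a,350*12//10),(b,370))]))"
```

```text
[-0.69562658  0.34987157  2.5420841   2.61700284  0.64180779 -1.40695667] [ 0.41893049  0.52294331 -0.79204551]
```

View pics/c6.png

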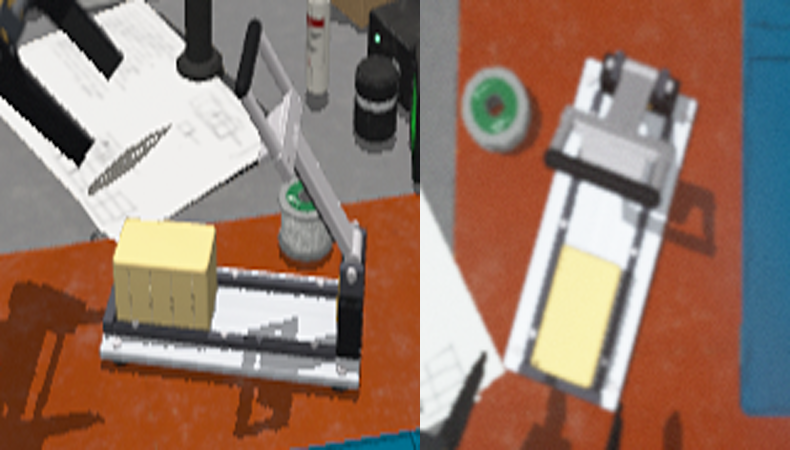

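In the side half, the pack (165,275) sits in the channel against the end stop and the bar handle (250,55) is up. In the top half, the pack (577,318) meets the stop and the spool (497,108) has not moved. The robot is clear, so I'll hand in.

```bash
python3 -c "
from cell import *
print(job_done())"
```

```text
the job is handed in; nothing more can be done
None
```

The job is handed in, with no verdict returned: the bar stands raised at its stop, the pack was slid along the channel against the end stop and released, and the spool shows no sign of having moved, all in about 11 s of the 51 s allowed.

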